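# Put the gabled facade panel on the display stand

## Robot

A 7-joint arm with a two-finger parallel gripper is mounted at the origin on a cart in front of the work surface, level with it; the furniture and walls round the work are solid. World frame = base frame: x ahead of the robot, y to its left, z up, the work surface at z = 0. Lengths are in m, angles in rad, forces in N, time in s.
With the tool pointing down it reaches from about 0.425 to 0.875 m from the base axis. Payload 9.9 kg.
Tool frame: the origin (TCP) lies on the front face of the gripper's body, between the roots of the fingers; the fingertips stand 73 mm ahead of it and the grasp point (between the pads) lies 54 mm ahead of it; z points along the fingers, y is the line along which they close (so a half turn about z gives the same grasp; the last joint's range is limited). The gripper opens to 85 mm and grips with 20 to 120 N. Pads are 22 mm wide; open, the fingers measure 114 mm over their backs; the gripper's body (76 mm by 85 mm) begins 54 mm behind the grasp point. The pads swing forward as they close: fully open they stand 13 mm farther back than shut.
Start: joints at [-1.309, 0.576, 0.025, 1.437, -0.015, 1.129, -0.057], TCP at [0.229, 0.635, 0.304] pointing down, gripper open.
Joint ranges: [-2.76, 2.76], [-0.34, 2.15], [-1.52, 1.57], [0.19, 2.46], [-1.09, 4.23], [0.17, 1.99], [-2.82, 2.82]. Speed limits (rad/s): [2.22, 2.22, 3.01, 3.01, 3.14, 3.14, 3.14].

## Interface

Orientations are given as a rotation vector (axis times angle).
In Python, from workcell import observe, capture, get_calibration, job_done, find_in gives the robot as it stands. The module is installed in compiled form; this text tells all that it offers.
- The arm moves only by the tool drive_tool, never from a script. Its argument "deltas" is a list of rows, each an object of numbers: "ax", "ay", "az": the turn, a rotation vector about the tool's x, y, z in degrees; "tx", "ty", "tz": the shift along the tool's x, y, z in mm; "claw": the opening, from 0 (shut) to 1 (fully open). In form: [{"ax": .., "ay": .., "az": .., "tx": .., "ty": .., "tz": .., "claw": ..}, ...]. A call has 1 to 8 rows; each row shifts and turns the commanded pose from where the row before left it, along the tool's axes as they then stand; what a row does not reach is not made up. A row lasts 1/8 s, in which the tool goes at most 62.5 mm and 10.7 degrees, less where a joint would pass 70% of its speed; a pose out of reach is approached as far as the arm can. A call is refused whole if a number of a shift passes 62.5 or a number of a turn 10.7, either way. A call with a gripper value outside its range is refused whole. The fingers move at their own pace and stop on an object; "grip_force" is the grip in N (left out, the last holds). Time passes only in rows, so rows that do not move let the fingers close. It gives the time, the measured TCP pose, the force, the opening and the grip force at its end, in the units of the state.
- observe(): the state, without advancing time (a new reading comes with each control period).
- capture(name): name is "scene" or "top"; returns the picture (384x512x3 uint8, blue, green, red); there is no depth.
- get_calibration(name): a dict with "vfov" (degrees; the focal length in pixels is half the picture's height over the tangent of half this angle, whatever the lens; pixels are square), "cx", "cy" (the principal point, pixels), "eye" and "attitude" of the camera in the world. Camera axes: x right, y down, z forward; pixel columns grow to the right and rows downward; lengths in m; the calibration is good to about 2 mm. A picture is of the moment at which its call begins. get_calibration takes no time and is no camera call.
- job_done(): hands the job in; it is judged then, once.
Trained networks look in the newest picture that a camera, given by its name, has taken for a name from the list of things; names that differ only in an ending like _2 or _b are one class to them, and where a whole thing is asked for, a point or a joint stands for the part that bears it (a point fixed in the world has none). Each returns a list of dicts, best first, with "p" (0 to 1); they miss things now and then, are a little off and sometimes report something else, mostly with a low value. They report only what shows in the picture. A call takes as long as a camera call. They do not tell look-alikes from the thing itself.
- find_in(camera, thing): "position" ([x, y, z] in m, in world coordinates, good to about 4 mm: the middle of the surface that is visible of it).
The state is a dict: "time": time; "joints": joint angles; "joint_vel": joint speeds; "joint_efforts": joint torques, N m; "tcp_pos": TCP position; "tcp_rot": TCP orientation; "contact_force": force on the tool from outside, world axes, zero at the start; "torque": the same for the moment, N m; "width": opening from 0.0 (shut) to 1.0 (fully open); "finger_force": force on a finger pad.
Only numpy, scipy, OpenCV 4.12 (cv2) and the standard library are available. Lean on these libraries where they do the work, as an engineer would, in place of code of your own. Each camera call takes 0.05 s, during which the arm holds its last target. There are 200 camera calls.

## Task

Draw the house-front panel with the pointed gable roof up out of its slot in the leaning panel rack, and stand it roof up in the middle of the display stand, resting on the ledge behind the low lip and leaning back against the backboard, square to it. Leave the other two panels standing in their slots, and do not upset or push aside the black mug or the pen.

Things in the scene. Friction and masses are not known exactly. Their poses are not given: they have to be found in the camera images.
- gable_panel: White card house-front panel, 90 wide, 8 thick, pointed 45-degree gable roof, walls 85 high, peak 130; grey windows and door, both faces alike. Loose, about 80 g. Origin: middle of its bottom edge, mid thickness; x through the thickness, y along the width, z up to the roof. Starts in any of the rack's three slots, leaning 0.45 rad, top to the rack's +x (away from the robot).
- gable_peak (a point): The peak of the gabled panel, mid thickness, 130 mm above the panel's origin along its z.
- round_panel: White card house-front panel, 90 wide, 8 thick, half-round roof, top 130 above the bottom edge; grey windows and door, both faces alike. Loose, about 80 g. Origin: middle of its bottom edge, mid thickness; x through the thickness, y along the width, z up to the roof. Starts in any of the rack's three slots, leaning 0.45 rad, top to the rack's +x (away from the robot).
- flat_panel: White card house-front panel, 90 wide, 8 thick, flat roof, 110 high; grey windows and door, both faces alike. Loose, about 80 g. Origin: middle of its bottom edge, mid thickness; x through the thickness, y along the width, z up to the roof. Starts in any of the rack's three slots, leaning 0.45 rad, top to the rack's +x (away from the robot).
- panel_rack: Fixed light-wood rack, its -x side towards the robot; 3 slots one behind another at x = -66, 0, +66 mm. Slots run along y: 11 wide, 96 long, 60 deep along the lean, leaning 0.45 rad, top to the rack's +x; floors 16 above the table. A seated panel lies on the slot's +x wall, 3 mm play on its -x side. Side cheeks 68 high. Origin on the table, z up; base x -95 to +120, y -56 to +56.
- display_stand: Fixed light-wood stand, base 120 x 130, facing the robot. Origin on the table; z up, -x the way it faces, y along the ledge. Backboard 130 wide leans 0.45 rad, top to +x, 70 tall from the ledge along the lean. Ledge on its -x side at right angles to it, 18 deep from backboard to a lip 8 high, 4 thick.
- stand_seat (a point): Point on the ledge's top, mid length, 4 mm in front of the backboard, 22 mm above the table: where the middle of a panel's bottom edge lies when it rests flat against the backboard; the lip begins 14 mm further out. Axes as the display stand's (upright, not leaning).
- mug: Black mug with handle, 82 x 116 x 92 high, at the back in the middle. Origin under it. Not to be disturbed.
- pen: Dark pen, 146 long, 14 high, lying between the rack and the stand. Not to be disturbed.
Things that resemble listed ones, but are neither listed nor needed, are in the scene too. What is shaped like the gable_panel but orange is not meant.

How it is judged:
On the way:
1. the gabled panel is lifted clear of its slot, the other two still stand in the rack (z of gable_panel in the frame of panel_rack above 0.08 m and z of each of round_panel, flat_panel in the frame of panel_rack below 0.03 m and x of round_panel in the frame of panel_rack between -0.09 and 0.09 m and y of round_panel in the frame of panel_rack between -0.02 and 0.02 m and angle between round_panel's own z axis and vertical between 0.25 and 0.65 rad and x of flat_panel in the frame of panel_rack between -0.09 and 0.09 m and y of flat_panel in the frame of panel_rack between -0.02 and 0.02 m and angle between flat_panel's own z axis and vertical between 0.25 and 0.65 rad), for 0.2 s.
At the end, for the whole second after the job is handed in: Gabled panel released and still on the ledge behind the lip, roof up, leaning on the backboard (0.3 to 0.7 rad), its foot within 22 mm of the ledge's middle along y, square within 0.15 rad; round and flat panels still stand in their slots (x of gable_panel in the frame of stand_seat between -0.016 and 0.012 m and y of gable_panel in the frame of stand_seat between -0.022 and 0.022 m and z of gable_panel in the frame of stand_seat between -0.008 and 0.012 m and x of gable_peak in the frame of stand_seat above 0.035 m and angle between gable_panel's own z axis and vertical between 0.3 and 0.7 rad and angle between the y axis of gable_panel and the y axis of display_stand, either way round below 0.15 rad and linear speed of gable_panel below 0.02 m/s and contact force between gable_panel and display_stand above 0.1 N and z of each of round_panel, flat_panel in the frame of panel_rack below 0.03 m and x of round_panel in the frame of panel_rack between -0.09 and 0.09 m and y of round_panel in the frame of panel_rack between -0.02 and 0.02 m and angle between round_panel's own z axis and vertical between 0.25 and 0.65 rad and x of flat_panel in the frame of panel_rack between -0.09 and 0.09 m and y of flat_panel in the frame of panel_rack between -0.02 and 0.02 m and angle between flat_panel's own z axis and vertical between 0.25 and 0.65 rad); the robot touches nothing.
It fails at once if the mug is pushed more than 30 mm or tipped (distance of mug from where it was at the start of the episode above 0.03 m or angle between mug's own z axis and vertical above 0.5 rad).
It fails at once if the pen is pushed more than 30 mm (distance of pen from where it was at the start of the episode above 0.03 m).
It also fails if it takes over 48 s, if anything falls off the work surface, if the arm or the gripper's body presses on something with over 40 N, if the wrist force passes 120 N, or if a joint passes its speed limit or range.

## Working session

There is one attempt and no reset: what is moved stays moved. The work goes in short steps, Python scripts to look and compute and a tool call to move; the robot and the scene stay as the last step left them, time stands still between calls to the robot, and variables do not carry over. Pictures are saved under pics/ and viewed, at most 10 in all, crops included, and the job is handed in when it is done.

Besides the shell and the picture viewer there is one more tool, called as name(argument=value, ...) on one line, values as JSON. drive_tool: Moves the arm, as the interface text tells. Its arguments: {"type":"object","properties":{"deltas":{"type":"array","items":{"type":"object","properties":{"ax":{"type":"number"},"ay":{"type":"number"},"az":{"type":"number"},"tx":{"type":"number"},"ty":{"type":"number"},"tz":{"type":"number"},"claw":{"type":"number"}}}},"grip_force":{"type":"number"}},"required":["deltas"]}

```bash
mkdir -p pics; cat > h.py <<'E'
import numpy as np, cv2
from scipy.spatial.transform import Rotation as R
from workcell import *
E
python3 - <<'E'
from h import *
for c in("scene","top"):
    im=capture(c); cv2.imwrite(f"pics/{c}0.png",im); k=get_calibration(c); print(c,k)
    for t in("gable_panel","round_panel","flat_panel","panel_rack","display_stand","mug","pen"):
        print(t,[(np.round(d["position"],3).tolist(),round(d["p"],2)) for d in find_in(c,t)])
s=observe();print(s)
E
```

```text
scene {'vfov': 47.266010627994596, 'cx': 257.6397640071472, 'cy': 188.69534815787506, 'eye': array([-0.44141699, -1.12115151,  1.10108037]), 'attitude': array([-2.02826054,  0.93979216, -0.47909016])}
gable_panel [([0.561, -0.628, 0.011], 0.9), ([0.49, -0.196, 0.096], 0.75), ([0.484, 0.167, 0.026], 0.65)]
round_panel [([0.557, -0.183, 0.104], 0.82), ([0.462, -0.222, 0.044], 0.38)]
flat_panel [([0.615, -0.177, 0.106], 0.65)]
panel_rack [([0.46, -0.224, 0.043], 0.95)]
display_stand [([0.485, 0.165, 0.028], 0.87)]
mug [([0.756, -0.018, 0.066], 0.93)]
pen [([0.46, -0.224, 0.045], 0.17)]
top {'vfov': 55.24516908812685, 'cx': 263.2051742490535, 'cy': 192.20493144489456, 'eye': array([ 0.46151876, -0.24206658,  1.22002059]), 'attitude': array([-2.15321368,  2.16369624, -0.10752817])}
gable_panel [([0.488, -0.194, 0.094], 0.7), ([0.564, -0.627, 0.006], 0.56), ([0.769, -0.008, 0.065], 0.35)]
round_panel [([0.558, -0.179, 0.103], 0.92)]
flat_panel [([0.612, -0.164, 0.099], 0.63)]
panel_rack [([0.513, -0.198, 0.056], 0.94)]
display_stand [([0.493, 0.18, 0.008], 0.97)]
mug [([0.771, -0.012, 0.064], 0.74)]
pen [([0.516, 0.002, 0.009], 0.67)]
{'time': 0.8, 'joints': array([-1.30881068,  0.57563359,  0.02486861,  1.43711418, -0.01497304,
        1.12902149, -0.05653121]), 'joint_vel': array([ 0.00016684, -0.00069653,  0.00112746, -0.0002054 ,  0.00052641,
       -0.00144369, -0.00232912]), 'joint_efforts': array([-1.28683005e-03, -7.65418839e+01,  2.24786706e+00, -2.86292499e+01,
        1.53113762e-02,  2.76541796e-03,  1.91459367e-05]), 'tcp_pos': array([0.22876409, 0.63504165, 0.30392779]), 'tcp_rot': array([5.40449357e-01, 3.09475457e+00, 1.21852898e-05]), 'contact_force': array([ 0.21354403,  0.53383669, -0.04743649]), 'torque': array([-0.03095081,  0.02097421,  0.05311442]), 'finger_force': 0.0, 'width': 0.9960796372918024}
```

View pics/scene0.png

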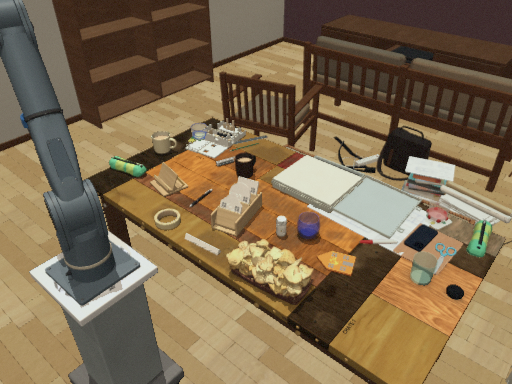

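View pics/top0.png

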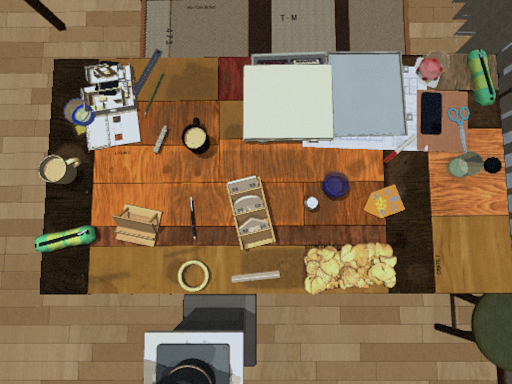

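Candidates for the gable: rack front panel (scene ~235,205; top ~252,222), rack middle and rear panels (top ~250,205 and ~243,186), and the orange one (top 384,203; excluded because it is orange). Next a close crop with upscaled rack and stand from both cameras.

```bash
python3 - <<'E'
import cv2,numpy as np
s=cv2.imread("pics/scene0.png");t=cv2.imread("pics/top0.png")
f=lambda i,x,y,w,h:cv2.resize(i[y:y+h,x:x+w],(400,300),interpolation=cv2.INTER_CUBIC)
cv2.imwrite("pics/c1.png",np.vstack([np.hstack([f(s,190,172,88,66),f(t,195,172,112,84)]),np.hstack([f(s,136,155,64,48),f(t,104,195,64,48)])]))
E
```

```text
(no output)
```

View pics/c1.png

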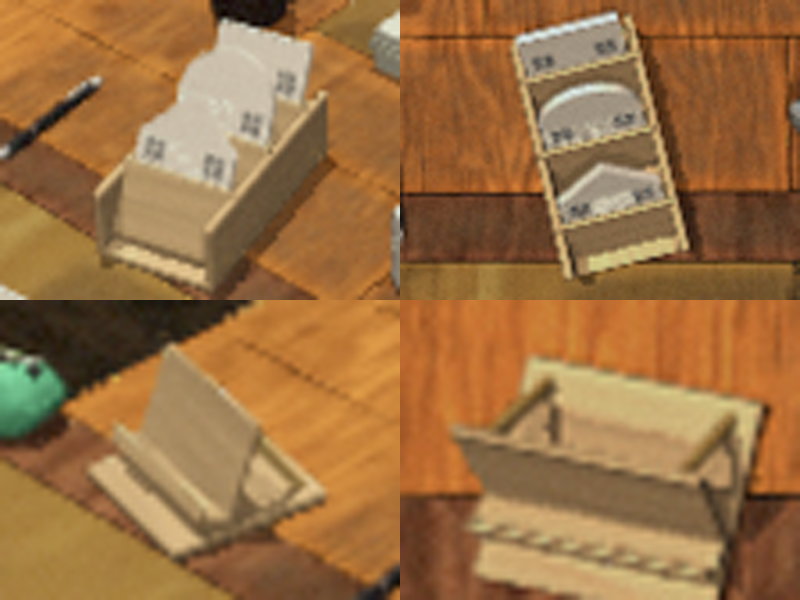

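The front panel (top px ~252,218; scene ~230,198) is white and gabled, in the x=-66 slot, so that is the target. Middle is round, rear is flat. The stand is at top px ~(135,222). Next I fit the rack and stand poses to hand-picked pixels.

```bash
cat >> h.py <<'E'
from scipy.optimize import least_squares
def proj(c,P):
    k=get_calibration(c); f=192/np.tan(np.radians(k["vfov"]/2))
    q=(np.atleast_2d(P)-k["eye"])@R.from_rotvec(k["attitude"]).as_matrix()
    return q[:,:2]/q[:,2:]*f+[k["cx"],k["cy"]]
A=.45
U=np.array([np.sin(A),0,np.cos(A)]);N=np.array([-np.cos(A),0,np.sin(A)]);Y=np.array([0,1,0])
W=lambda p,P:np.atleast_2d(P)@R.from_euler("z",p[2]).as_matrix().T+[p[0],p[1],0]
def pan(sx,y,h,n=4): # point on seated panel, rack frame
    return np.array([sx,0,.016])+N*(-.0015+n*1e-3)+U*h+Y*y
E
cat > fit.py <<'E'
from h import *
S=lambda x,y:(190+x/4.545,172+y/4.545); T=lambda x,y:(195+(x-400)/3.571,172+y/3.571)
rack=[("top",T(570,278),(-.095,.056,.068)),("top",T(687,250),(-.095,-.056,.068)),("top",T(515,35),(.12,.056,.068)),("top",T(632,15),(.12,-.056,.068)),
("top",T(603,163),pan(-.066,0,.13,0)),("scene",S(180,120),pan(-.066,0,.13,0)),
("top",T(516,37),pan(.066,.045,.11)),("top",T(618,16),pan(.066,-.045,.11)),("scene",S(220,22),pan(.066,.045,.11)),("scene",S(310,42),pan(.066,-.045,.11)),
("scene",S(143,127),pan(-.066,.045,.085)),("scene",S(237,157),pan(-.066,-.045,.085)),("top",T(590,83),pan(0,0,.13,0)),
("scene",S(325,92),(.12,-.056,.068)),("scene",S(212,228),(-.095,-.056,.068)),("scene",S(97,190),(-.095,.056,.068))]
S=lambda x,y:(136+x/6.25,155+(y-300)/6.25); T=lambda x,y:(104+(x-400)/6.25,195+(y-300)/6.25)
z=np.array([0,0,.022])
bt=lambda s:z-.004*N+.07*U+s*.065*Y
lp=lambda s:z+.016*N+.008*U+s*.065*Y
stand=[("top",T(452,428),bt(1)),("top",T(702,483),bt(-1)),("top",T(470,525),lp(1)),("top",T(718,575),lp(-1)),
("scene",S(170,345),bt(1)),("scene",S(258,435),bt(-1)),("scene",S(117,427),lp(1)),("scene",S(212,515),lp(-1))]
def fit(L,p0):
    r=lambda p:np.concatenate([proj(c,W(p,P))[0]-u for c,u,P in L])
    s=least_squares(r,p0,loss="soft_l1"); print(np.round(s.x,4)); print(np.round(r(s.x).reshape(-1,2),1).tolist()); return s.x
pr=fit(rack,[.51,-.2,.2]); ps=fit(stand,[.48,.17,-.2])
def draw(c,L,p,x,y,w,h):
    k=8;im=cv2.resize(cv2.imread(f"pics/{c}0.png")[y:y+h,x:x+w],None,fx=400/w,fy=400/w,interpolation=cv2.INTER_CUBIC)[:300]
    g=lambda P:tuple(int(v) for v in ((proj(c,W(p,P))[0]-[x,y]+.5)*400/w))
    for a,b in L: cv2.line(im,g(a),g(b),(0,0,255),1,cv2.LINE_AA)
    return im
C=lambda l:list(zip(l,l[1:]+l[:1]))
LR=C([(-.095,.056,.068),(-.095,-.056,.068),(.12,-.056,.068),(.12,.056,.068)])
for n in(-4,4):
    LR+=C([pan(-.066,y,h,n) for y,h in((.045,.06),(.045,.085),(0,.13),(-.045,.085),(-.045,.06))])
LR+=C([pan(.066,y,h) for y,h in((.045,.06),(.045,.11),(-.045,.11),(-.045,.06))])
LS=C([bt(1),bt(-1),z-.004*N-.065*Y,z-.004*N+.065*Y])+C([lp(1),lp(-1)])
if __name__=="__main__":
    np.save("p.npy",[pr,ps])
    cv2.imwrite("pics/ov.png",np.vstack([np.hstack([draw("scene",LR,pr,190,172,88,66),draw("top",LR,pr,195,172,112,84)]),np.hstack([draw("scene",LS,ps,136,155,64,48),draw("top",LS,ps,104,195,64,48)])]))
E
python3 fit.py
```

```text
[ 0.5167 -0.1922  0.2382]
[[-1.2, -0.2], [1.0, -1.1], [-1.6, 1.3], [-0.1, -1.5], [-0.5, -0.4], [4.3, -5.8], [0.5, 0.4], [0.6, -0.8], [0.4, 0.3], [0.7, 1.6], [-0.6, 1.0], [-0.4, 1.0], [-2.0, 0.5], [0.8, 0.1], [-0.4, 1.5], [-1.4, 1.1]]
[ 0.4709  0.183  -0.2072]
[[0.4, 0.3], [0.9, -0.1], [0.3, -0.9], [-0.4, -0.7], [-0.9, 0.6], [-0.2, -0.6], [-0.3, 0.0], [-1.1, -0.3]]
```

View pics/ov.png

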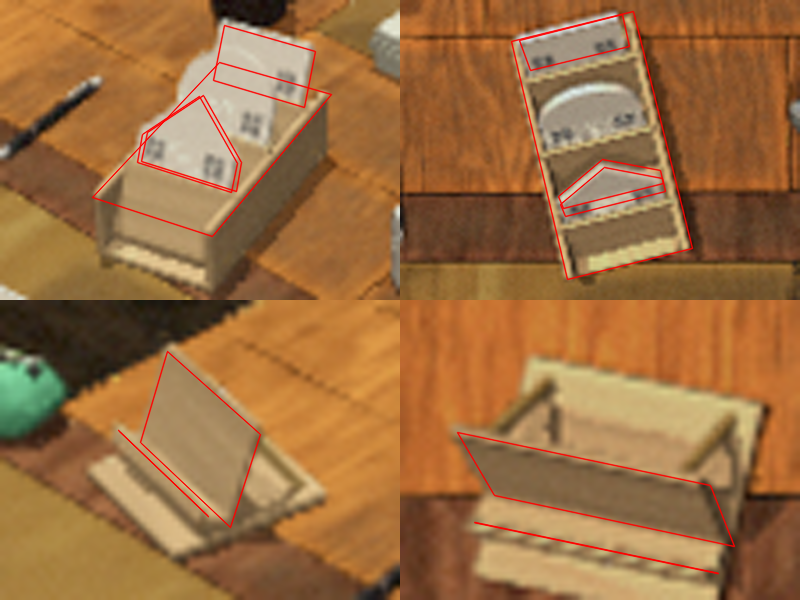

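The overlay fits: the rack, panel and stand outlines match to about 1 px. Now the planning helper.

```bash
cat >> h.py <<'E'
from scipy.linalg import logm
G=.102+.054
def panel_pose(p,org,u=0,n=0,up=0):
    """tool pose holding a panel with bottom at org (local), shifted u along lean, n outward, up vertically"""
    M=np.eye(4); Rz=R.from_euler("z",p[2]).as_matrix()
    M[:3,:3]=Rz@np.c_[Y,-N,-U]; M[:3,3]=W(p,np.array(org)+U*(G+u)+N*n+[0,0,up])[0]; return M
def now():
    s=observe(); M=np.eye(4); M[:3,:3]=R.from_rotvec(s["tcp_rot"]).as_matrix(); M[:3,3]=s["tcp_pos"]; return M
def plan(T,n,T0=None):
    D=np.linalg.inv(now() if T0 is None else T0)@T
    w=R.from_matrix(D[:3,:3]).as_rotvec()/n
    # shift t in old axes then turn w, repeated n times
    S=sum(R.from_rotvec(w*i).as_matrix() for i in range(n))
    t=np.linalg.solve(S,D[:3,3])
    print(n,"rows: a",np.round(np.degrees(w),2),"t",np.round(t*1e3,2))
pr,ps=np.load("p.npy") if __import__("os").path.exists("p.npy") else (None,None)
RK=[-.066-.0015*N[0],0,.016-.0015*N[2]]; ST=[0,0,.022]
E
python3 -c "
from h import *
a=panel_pose(pr,RK,u=.16);plan(a,24);plan(panel_pose(pr,RK),8,a);print(a)"
```

```text
24 rows: a [0.99 0.53 2.31] t [-36.25 -12.72   1.55]
8 rows: a [ 0. -0. -0.] t [ 0. -0. 20.]
[[-0.23598968  0.87501448 -0.42268018  0.58742785]
 [ 0.97175556  0.21249622 -0.10264738 -0.17498567]
 [ 0.         -0.43496553 -0.9004471   0.29988884]
 [ 0.          0.          0.          1.        ]]
```

drive_tool(deltas=[{"ax": 1,"ay": 0.5,"az": 2.3,"tx": -36.2,"ty": -12.7,"tz": 1.5,"claw": 0.36},{"ax": 1,"ay": 0.5,"az": 2.3,"tx": -36.2,"ty": -12.7,"tz": 1.5,"claw": 0.36},{"ax": 1,"ay": 0.5,"az": 2.3,"tx": -36.2,"ty": -12.7,"tz": 1.5,"claw": 0.36},{"ax": 1,"ay": 0.5,"az": 2.3,"tx": -36.2,"ty": -12.7,"tz": 1.5,"claw": 0.36},{"ax": 1,"ay": 0.5,"az": 2.3,"tx": -36.2,"ty": -12.7,"tz": 1.5,"claw": 0.36},{"ax": 1,"ay": 0.5,"az": 2.3,"tx": -36.2,"ty": -12.7,"tz": 1.5,"claw": 0.36},{"ax": 1,"ay": 0.5,"az": 2.3,"tx": -36.2,"ty": -12.7,"tz": 1.5,"claw": 0.36},{"ax": 1,"ay": 0.5,"az": 2.3,"tx": -36.2,"ty": -12.7,"tz": 1.5,"claw": 0.36}])

```text
time: 1.8
tcp_pos: [0.4365, 0.4093, 0.2914]
tcp_rot: [-0.999, -2.874, 0.191]
contact_force: [0.1, -0.1, -0.9]
width: 0.36
finger_force: 0.0
```

```bash
python3 -c "
from h import *
a=panel_pose(pr,RK,u=.16);plan(a,16);print(now()[:3,3])"
```

```text
16 rows: a [0.98 0.55 2.31] t [-36.21 -12.72   1.71]
[0.43652004 0.40931457 0.29140893]
```

drive_tool(deltas=[{"ax": 1,"ay": 0.55,"az": 2.3,"tx": -36.2,"ty": -12.7,"tz": 1.7,"claw": 0.36},{"ax": 1,"ay": 0.55,"az": 2.3,"tx": -36.2,"ty": -12.7,"tz": 1.7,"claw": 0.36},{"ax": 1,"ay": 0.55,"az": 2.3,"tx": -36.2,"ty": -12.7,"tz": 1.7,"claw": 0.36},{"ax": 1,"ay": 0.55,"az": 2.3,"tx": -36.2,"ty": -12.7,"tz": 1.7,"claw": 0.36},{"ax": 1,"ay": 0.55,"az": 2.3,"tx": -36.2,"ty": -12.7,"tz": 1.7,"claw": 0.36},{"ax": 1,"ay": 0.55,"az": 2.3,"tx": -36.2,"ty": -12.7,"tz": 1.7,"claw": 0.36},{"ax": 1,"ay": 0.55,"az": 2.3,"tx": -36.2,"ty": -12.7,"tz": 1.7,"claw": 0.36},{"ax": 1,"ay": 0.55,"az": 2.3,"tx": -36.2,"ty": -12.7,"tz": 1.7,"claw": 0.36}])

```text
time: 2.8
tcp_pos: [0.5599, 0.1296, 0.2851]
tcp_rot: [-1.399, -2.575, 0.361]
contact_force: [0.1, 0.1, -0.2]
width: 0.363
finger_force: 0.0
```

drive_tool(deltas=[{"ax": 1,"ay": 0.55,"az": 2.3,"tx": -36.2,"ty": -12.7,"tz": 1.7,"claw": 0.36},{"ax": 1,"ay": 0.55,"az": 2.3,"tx": -36.2,"ty": -12.7,"tz": 1.7,"claw": 0.36},{"ax": 1,"ay": 0.55,"az": 2.3,"tx": -36.2,"ty": -12.7,"tz": 1.7,"claw": 0.36},{"ax": 1,"ay": 0.55,"az": 2.3,"tx": -36.2,"ty": -12.7,"tz": 1.7,"claw": 0.36},{"ax": 1,"ay": 0.55,"az": 2.3,"tx": -36.2,"ty": -12.7,"tz": 1.7,"claw": 0.36},{"ax": 1,"ay": 0.55,"az": 2.3,"tx": -36.2,"ty": -12.7,"tz": 1.7,"claw": 0.36},{"ax": 1,"ay": 0.55,"az": 2.3,"tx": -36.2,"ty": -12.7,"tz": 1.7,"claw": 0.36},{"ax": 1,"ay": 0.55,"az": 2.3,"tx": -36.2,"ty": -12.7,"tz": 1.7,"claw": 0.36}])

```text
time: 3.8
tcp_pos: [0.5888, -0.1745, 0.3001]
tcp_rot: [-1.736, -2.217, 0.512]
contact_force: [1.0, -0.5, 0.2]
width: 0.359
finger_force: 0.0
```

```bash
python3 -c "
from h import *
plan(panel_pose(pr,RK,u=.16),1);plan(panel_pose(pr,RK,u=.05),6);plan(panel_pose(pr,RK),8);s=observe();print(s['joints'],s['contact_force'])"
```

```text
1 rows: a [-0.26  0.07  0.21] t [-0.16 -1.2   0.8 ]
6 rows: a [-0.04  0.01  0.03] t [-0.02 -0.15 18.47]
8 rows: a [-0.03  0.01  0.03] t [-1.00e-02 -1.00e-01  2.01e+01]
[-0.06744205  0.71355468  0.39854629  1.33227776 -0.03152355  1.53573302
  0.54258994] [ 1.03568634 -0.48483971  0.20981567]
```

Down 110 mm along the lean, then the last 50 mm gently.

drive_tool(deltas=[{"ax": -0.26,"ay": 0.07,"az": 0.2,"ty": -1.2,"tz": 15},{"tz": 20},{"tz": 20},{"tz": 20},{"tz": 20},{"tz": 15},{"tz": 0}])

```text
validation failed for argument at $.de...
```

```bash
python3 - <<'E'
from h import *
plan(panel_pose(pr,RK),1);print(observe()['contact_force'])
s=capture("scene");t=capture("top")
f=lambda i,x,y,w,h:cv2.resize(i[y:y+h,x:x+w],(400,300),interpolation=cv2.INTER_CUBIC)
cv2.imwrite("pics/c2.png",np.hstack([f(s,190,152,88,66),f(t,195,172,112,84)]))
E
```

```text
1 rows: a [-0.26  0.07  0.21] t [ 2.000e-02 -4.800e-01  1.608e+02]
[ 1.03568634 -0.48483971  0.20981567]
```

View pics/c2.png

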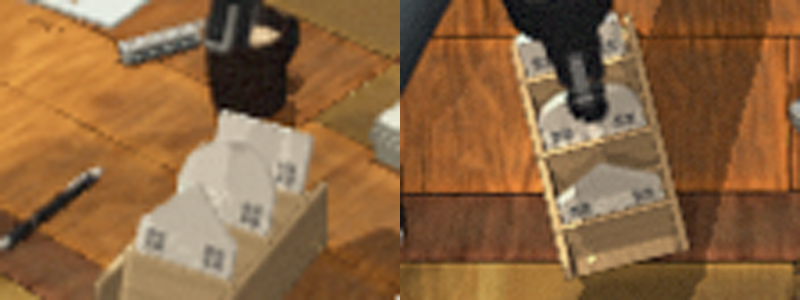

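The call was refused because every row needs all its fields. The view shows the open gripper above the rack (tips at top crop ~590,115), in line with the gable panel at ~605,170.

drive_tool(deltas=[{"ax": -0.26,"ay": 0.07,"az": 0.2,"tx": 0,"ty": -0.8,"tz": 15,"claw": 0.36},{"ax": 0,"ay": 0,"az": 0,"tx": 0,"ty": 0,"tz": 20,"claw": 0.36},{"ax": 0,"ay": 0,"az": 0,"tx": 0,"ty": 0,"tz": 20,"claw": 0.36},{"ax": 0,"ay": 0,"az": 0,"tx": 0,"ty": 0,"tz": 20,"claw": 0.36},{"ax": 0,"ay": 0,"az": 0,"tx": 0,"ty": 0,"tz": 20,"claw": 0.36},{"ax": 0,"ay": 0,"az": 0,"tx": 0,"ty": 0,"tz": 15,"claw": 0.36},{"ax": 0,"ay": 0,"az": 0,"tx": 0,"ty": 0,"tz": 0,"claw": 0.36}])

```text
time: 4.78
tcp_pos: [0.541, -0.1846, 0.2008]
tcp_rot: [-1.74, -2.217, 0.508]
contact_force: [0.6, 0.4, 0.5]
width: 0.358
finger_force: 0.0
```

```bash
python3 - <<'E'
from h import *
plan(panel_pose(pr,RK),1);print(observe()['contact_force'])
s=capture("scene");t=capture("top")
f=lambda i,x,y,w,h:cv2.resize(i[y:y+h,x:x+w],(400,300),interpolation=cv2.INTER_CUBIC)
cv2.imwrite("pics/c3.png",np.hstack([f(s,190,152,88,66),f(t,195,172,112,84)]))
E
```

```text
1 rows: a [-0.06 -0.03  0.08] t [-1.63 -0.39 50.14]
[0.60786247 0.36813773 0.48764609]
```

View pics/c3.png

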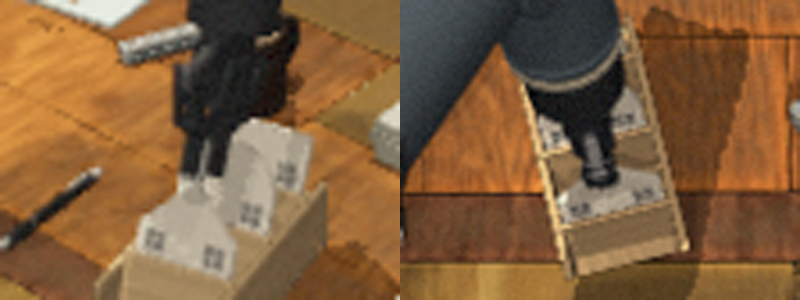

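The fingers are lined up over the peak (scene crop 200,180; top crop 600,180). Descend and close.

drive_tool(deltas=[{"ax": 0,"ay": 0,"az": 0,"tx": -1.6,"ty": -0.4,"tz": 10,"claw": 0.36},{"ax": 0,"ay": 0,"az": 0,"tx": 0,"ty": 0,"tz": 10,"claw": 0.36},{"ax": 0,"ay": 0,"az": 0,"tx": 0,"ty": 0,"tz": 10,"claw": 0.36},{"ax": 0,"ay": 0,"az": 0,"tx": 0,"ty": 0,"tz": 10,"claw": 0.36},{"ax": 0,"ay": 0,"az": 0,"tx": 0,"ty": 0,"tz": 10,"claw": 0.36},{"ax": 0,"ay": 0,"az": 0,"tx": 0,"ty": 0,"tz": 0,"claw": 0.36}])

```text
time: 5.62
tcp_pos: [0.5197, -0.1917, 0.1558]
tcp_rot: [-1.741, -2.216, 0.508]
contact_force: [-0.1, 0.6, 0.9]
width: 0.363
finger_force: 0.0
```

drive_tool(deltas=[{"ax": 0,"ay": 0,"az": 0,"tx": 0,"ty": 0,"tz": 0,"claw": 0},{"ax": 0,"ay": 0,"az": 0,"tx": 0,"ty": 0,"tz": 0,"claw": 0},{"ax": 0,"ay": 0,"az": 0,"tx": 0,"ty": 0,"tz": 0,"claw": 0},{"ax": 0,"ay": 0,"az": 0,"tx": 0,"ty": 0,"tz": 0,"claw": 0},{"ax": 0,"ay": 0,"az": 0,"tx": 0,"ty": 0,"tz": 0,"claw": 0},{"ax": 0,"ay": 0,"az": 0,"tx": 0,"ty": 0,"tz": 0,"claw": 0}], grip_force=25)

```text
time: 6.38
tcp_pos: [0.5203, -0.1918, 0.1569]
tcp_rot: [-1.742, -2.218, 0.507]
contact_force: [-1.5, 0.2, 5.9]
width: 0.091
finger_force: 27.8
```

Gripped. Lift along the lean.

drive_tool(deltas=[{"ax": 0,"ay": 0,"az": 0,"tx": 0,"ty": 0,"tz": -8,"claw": 0},{"ax": 0,"ay": 0,"az": 0,"tx": 0,"ty": 0,"tz": -14,"claw": 0},{"ax": 0,"ay": 0,"az": 0,"tx": 0,"ty": 0,"tz": -15,"claw": 0},{"ax": 0,"ay": 0,"az": 0,"tx": 0,"ty": 0,"tz": -15,"claw": 0},{"ax": 0,"ay": 0,"az": 0,"tx": 0,"ty": 0,"tz": -15,"claw": 0},{"ax": 0,"ay": 0,"az": 0,"tx": 0,"ty": 0,"tz": -15,"claw": 0},{"ax": 0,"ay": 0,"az": 0,"tx": 0,"ty": 0,"tz": -18,"claw": 0},{"ax": 0,"ay": 0,"az": 0,"tx": 0,"ty": 0,"tz": 0,"claw": 0}], grip_force=35)

```text
time: 7.38
tcp_pos: [0.5639, -0.1813, 0.2477]
tcp_rot: [-1.743, -2.221, 0.505]
contact_force: [0.1, -1.3, -0.8]
width: 0.086
finger_force: 34.8
```

```bash
python3 - <<'E'
from h import *
b=panel_pose(pr,RK,u=.1,up=.1)
plan(b,6)
c=panel_pose(ps,ST,up=.13);plan(c,16,b);print(b[:3,3],c[:3,3])
capture("top");capture("scene")
for c in("top","scene"):
  for t in("gable_panel","round_panel","flat_panel"):print(c,t,[(np.round(d["position"],3).tolist(),round(d["p"],2)) for d in find_in(c,t)])
E
```

```text
6 rows: a [0.03 0.02 0.01] t [  0.09  -7.35 -14.61]
16 rows: a [0.   0.69 1.44] t [22.1   0.63  3.4 ]
[ 0.56206704 -0.18114451  0.34586201] [0.53725702 0.16904138 0.29246975]
top gable_panel [([0.513, -0.192, 0.154], 0.96), ([0.562, -0.627, 0.005], 0.69)]
top round_panel [([0.475, -0.211, 0.054], 0.56)]
top flat_panel []
scene gable_panel [([0.518, -0.191, 0.151], 0.88), ([0.558, -0.628, 0.012], 0.76)]
scene round_panel [([0.767, -0.042, 0.048], 0.73)]
scene flat_panel [([0.622, -0.189, 0.1], 0.45), ([0.769, -0.042, 0.049], 0.31), ([0.518, -0.189, 0.153], 0.29)]
```

Panel is out. Raise it, then carry it to above the stand.

drive_tool(deltas=[{"ax": 0,"ay": 0,"az": 0,"tx": 0,"ty": -7.3,"tz": -14.6,"claw": 0},{"ax": 0,"ay": 0,"az": 0,"tx": 0,"ty": -7.3,"tz": -14.6,"claw": 0},{"ax": 0,"ay": 0,"az": 0,"tx": 0,"ty": -7.3,"tz": -14.6,"claw": 0},{"ax": 0,"ay": 0,"az": 0,"tx": 0,"ty": -7.3,"tz": -14.6,"claw": 0},{"ax": 0,"ay": 0,"az": 0,"tx": 0,"ty": -7.3,"tz": -14.6,"claw": 0},{"ax": 0,"ay": 0,"az": 0,"tx": 0,"ty": -7.3,"tz": -14.6,"claw": 0}])

```text
time: 8.52
tcp_pos: [0.5613, -0.1818, 0.3457]
tcp_rot: [-1.742, -2.218, 0.507]
contact_force: [0.5, -0.3, -1.4]
width: 0.091
finger_force: 34.7
```

drive_tool(deltas=[{"ax": 0,"ay": 0.69,"az": 1.44,"tx": 22.1,"ty": 0.6,"tz": 3.4,"claw": 0},{"ax": 0,"ay": 0.69,"az": 1.44,"tx": 22.1,"ty": 0.6,"tz": 3.4,"claw": 0},{"ax": 0,"ay": 0.69,"az": 1.44,"tx": 22.1,"ty": 0.6,"tz": 3.4,"claw": 0},{"ax": 0,"ay": 0.69,"az": 1.44,"tx": 22.1,"ty": 0.6,"tz": 3.4,"claw": 0},{"ax": 0,"ay": 0.69,"az": 1.44,"tx": 22.1,"ty": 0.6,"tz": 3.4,"claw": 0},{"ax": 0,"ay": 0.69,"az": 1.44,"tx": 22.1,"ty": 0.6,"tz": 3.4,"claw": 0},{"ax": 0,"ay": 0.69,"az": 1.44,"tx": 22.1,"ty": 0.6,"tz": 3.4,"claw": 0},{"ax": 0,"ay": 0.69,"az": 1.44,"tx": 22.1,"ty": 0.6,"tz": 3.4,"claw": 0}])

```text
time: 9.52
tcp_pos: [0.529, -0.0075, 0.3184]
tcp_rot: [-1.958, -1.989, 0.455]
contact_force: [0.2, 0.3, -0.8]
width: 0.089
finger_force: 34.6
```

drive_tool(deltas=[{"ax": 0,"ay": 0.69,"az": 1.44,"tx": 22.1,"ty": 0.6,"tz": 3.4,"claw": 0},{"ax": 0,"ay": 0.69,"az": 1.44,"tx": 22.1,"ty": 0.6,"tz": 3.4,"claw": 0},{"ax": 0,"ay": 0.69,"az": 1.44,"tx": 22.1,"ty": 0.6,"tz": 3.4,"claw": 0},{"ax": 0,"ay": 0.69,"az": 1.44,"tx": 22.1,"ty": 0.6,"tz": 3.4,"claw": 0},{"ax": 0,"ay": 0.69,"az": 1.44,"tx": 22.1,"ty": 0.6,"tz": 3.4,"claw": 0},{"ax": 0,"ay": 0.69,"az": 1.44,"tx": 22.1,"ty": 0.6,"tz": 3.4,"claw": 0},{"ax": 0,"ay": 0.69,"az": 1.44,"tx": 22.1,"ty": 0.6,"tz": 3.4,"claw": 0},{"ax": 0,"ay": 0.69,"az": 1.44,"tx": 22.1,"ty": 0.6,"tz": 3.4,"claw": 0}])

```text
time: 10.52
tcp_pos: [0.536, 0.169, 0.2916]
tcp_rot: [-2.147, -1.743, 0.4]
contact_force: [-0.6, -0.3, -0.2]
width: 0.09
finger_force: 34.6
```

```bash
python3 - <<'E'
from h import *
b=panel_pose(ps,ST,u=.025,n=.004)
plan(b,8);print(observe()["contact_force"])
M=now();o=M[:3,3]+M[:3,2]*G
t=capture("top");s=capture("scene")
def crop(im,c,w):
    h=w*3//4;p=proj(c,o-M[:3,2]*.05)[0].astype(int);x,y=p-[w//2,h//2]
    v=cv2.resize(im[y:y+h,x:x+w],(400,300),interpolation=cv2.INTER_CUBIC)
    L=[o-M[:3,2]*k+M[:3,0]*q for q,k in((.045,0),(.045,.085),(0,.13),(-.045,.085),(-.045,0))]
    for a,b in zip(L,L[1:]+L[:1]):
        g=[tuple(int(z) for z in (proj(c,P)[0]-[x,y]+.5)*400/w) for P in(a,b)];cv2.line(v,*g,(0,0,255),1,cv2.LINE_AA)
    return v
cv2.imwrite("pics/c4.png",np.hstack([crop(s,"scene",88),crop(t,"top",100)]))
E
```

```text
8 rows: a [ 0.    0.01 -0.  ] t [ 0.05  6.66 11.35]
[-0.59225797 -0.27300458 -0.20105637]
```

View pics/c4.png

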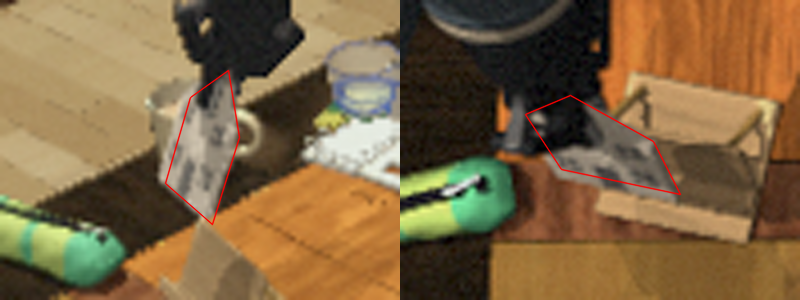

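The held panel matches the predicted outline in both views (bottom edge at top crop 560–685, ~185). Descend to 25 mm above the ledge.

drive_tool(deltas=[{"ax": 0,"ay": 0,"az": 0,"tx": 0,"ty": 6.7,"tz": 11.4,"claw": 0},{"ax": 0,"ay": 0,"az": 0,"tx": 0,"ty": 6.7,"tz": 11.4,"claw": 0},{"ax": 0,"ay": 0,"az": 0,"tx": 0,"ty": 6.7,"tz": 11.4,"claw": 0},{"ax": 0,"ay": 0,"az": 0,"tx": 0,"ty": 6.7,"tz": 11.4,"claw": 0},{"ax": 0,"ay": 0,"az": 0,"tx": 0,"ty": 6.7,"tz": 11.4,"claw": 0},{"ax": 0,"ay": 0,"az": 0,"tx": 0,"ty": 6.7,"tz": 11.4,"claw": 0},{"ax": 0,"ay": 0,"az": 0,"tx": 0,"ty": 6.7,"tz": 11.4,"claw": 0},{"ax": 0,"ay": 0,"az": 0,"tx": 0,"ty": 6.6,"tz": 11.2,"claw": 0}])

```text
time: 11.62
tcp_pos: [0.5443, 0.1664, 0.1851]
tcp_rot: [-2.147, -1.743, 0.4]
contact_force: [0.3, -0.5, -0.9]
width: 0.091
finger_force: 34.7
```

```bash
python3 - <<'E'
from h import *
plan(panel_pose(ps,ST,u=.003,n=.004),1);print(observe()["contact_force"])
t=capture("top");s=capture("scene")
f=lambda i,x,y,w,h:cv2.resize(i[y:y+h,x:x+w],(400,300),interpolation=cv2.INTER_CUBIC)
cv2.imwrite("pics/c5.png",np.hstack([f(s,136,145,76,57),f(t,100,190,72,54)]))
E
```

```text
1 rows: a [0.03 0.07 0.01] t [ 1.15 -0.87 20.63]
[ 0.26642326 -0.48630147 -0.91145113]
```

View pics/c5.png

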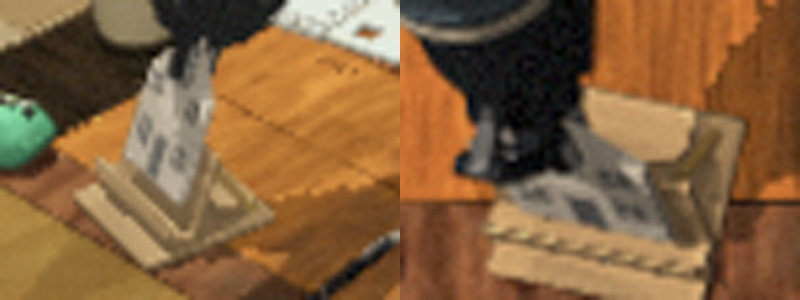

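The panel hangs behind the lip and in front of the board, about centred (scene crop foot ~155–180,190). Lower slowly.

drive_tool(deltas=[{"ax": 0,"ay": 0,"az": 0,"tx": 1.1,"ty": -0.8,"tz": 6,"claw": 0},{"ax": 0,"ay": 0,"az": 0,"tx": 0,"ty": 0,"tz": 5,"claw": 0},{"ax": 0,"ay": 0,"az": 0,"tx": 0,"ty": 0,"tz": 4,"claw": 0},{"ax": 0,"ay": 0,"az": 0,"tx": 0,"ty": 0,"tz": 3,"claw": 0},{"ax": 0,"ay": 0,"az": 0,"tx": 0,"ty": 0,"tz": 0,"claw": 0}])

```text
time: 12.35
tcp_pos: [0.536, 0.1693, 0.17]
tcp_rot: [-2.147, -1.743, 0.4]
contact_force: [-0.3, -0.6, -0.8]
width: 0.089
finger_force: 34.7
```

drive_tool(deltas=[{"ax": 0,"ay": 0,"az": 0,"tx": 0,"ty": 0,"tz": 2,"claw": 0},{"ax": 0,"ay": 0,"az": 0,"tx": 0,"ty": 0,"tz": 1,"claw": 0},{"ax": 0,"ay": 0,"az": 0,"tx": 0,"ty": 0,"tz": 0,"claw": 0}])

```text
time: 12.72
tcp_pos: [0.5348, 0.1695, 0.1674]
tcp_rot: [-2.147, -1.743, 0.4]
contact_force: [0.1, -0.0, -0.4]
width: 0.089
finger_force: 34.7
```

```bash
python3 -c "
from h import *
plan(panel_pose(ps,ST),1);print(observe()['contact_force'])"
```

```text
1 rows: a [0.02 0.07 0.  ] t [0.08 4.38 3.34]
[ 0.09588913 -0.04885141 -0.38544889]
```

Move toward the board and down in 1 mm steps until contact.

drive_tool(deltas=[{"ax": 0,"ay": 0,"az": 0,"tx": 0,"ty": 1,"tz": 1,"claw": 0},{"ax": 0,"ay": 0,"az": 0,"tx": 0,"ty": 1,"tz": 1,"claw": 0},{"ax": 0,"ay": 0,"az": 0,"tx": 0,"ty": 0,"tz": 0,"claw": 0}])

```text
time: 13.1
tcp_pos: [0.5359, 0.1692, 0.1648]
tcp_rot: [-2.147, -1.743, 0.4]
contact_force: [1.1, -1.1, -0.9]
width: 0.086
finger_force: 34.8
```

drive_tool(deltas=[{"ax": 0,"ay": 0,"az": 0,"tx": 0,"ty": 0.5,"tz": 1,"claw": 0},{"ax": 0,"ay": 0,"az": 0,"tx": 0,"ty": 0.5,"tz": 0.5,"claw": 0},{"ax": 0,"ay": 0,"az": 0,"tx": 0,"ty": 0,"tz": 0,"claw": 0}])

```text
time: 13.48
tcp_pos: [0.5363, 0.169, 0.1645]
tcp_rot: [-2.147, -1.743, 0.398]
contact_force: [1.5, -1.6, 14.2]
width: 0.086
finger_force: 36.6
```

Ledge contact (14 N up). Relieve it slightly, then open gently.

drive_tool(deltas=[{"ax": 0,"ay": 0,"az": 0,"tx": 0,"ty": 0,"tz": -0.7,"claw": 0.0},{"ax": 0,"ay": 0,"az": 0,"tx": 0,"ty": 0,"tz": 0,"claw": 0.15},{"ax": 0,"ay": 0,"az": 0,"tx": 0,"ty": 0,"tz": 0,"claw": 0.25},{"ax": 0,"ay": 0,"az": 0,"tx": 0,"ty": 0,"tz": 0,"claw": 0.36},{"ax": 0,"ay": 0,"az": 0,"tx": 0,"ty": 0,"tz": 0,"claw": 0.36},{"ax": 0,"ay": 0,"az": 0,"tx": 0,"ty": 0,"tz": 0,"claw": 0.36}])

```text
time: 14.22
tcp_pos: [0.5363, 0.1692, 0.1635]
tcp_rot: [-2.147, -1.743, 0.4]
contact_force: [-0.8, -0.9, 0.4]
width: 0.36
finger_force: 0.0
```

drive_tool(deltas=[{"ax": 0,"ay": 0,"az": 0,"tx": 0,"ty": 0,"tz": -5,"claw": 0.36},{"ax": 0,"ay": 0,"az": 0,"tx": 0,"ty": 0,"tz": -10,"claw": 0.36},{"ax": 0,"ay": 0,"az": 0,"tx": 0,"ty": 0,"tz": -15,"claw": 0.36},{"ax": 0,"ay": 0,"az": 0,"tx": 0,"ty": 0,"tz": -20,"claw": 0.36},{"ax": 0,"ay": 0,"az": 0,"tx": 0,"ty": 0,"tz": -30,"claw": 0.36},{"ax": 0,"ay": 0,"az": 0,"tx": 0,"ty": 0,"tz": -30,"claw": 0.36},{"ax": 0,"ay": 0,"az": 0,"tx": 0,"ty": 0,"tz": -30,"claw": 0.36},{"ax": 0,"ay": 0,"az": 0,"tx": 0,"ty": 0,"tz": 0,"claw": 0.36}])

```text
time: 15.22
tcp_pos: [0.5975, 0.156, 0.2924]
tcp_rot: [-2.15, -1.745, 0.394]
contact_force: [0.2, 0.6, -0.4]
width: 0.359
finger_force: 0.0
```

```bash
python3 - <<'E'
from h import *
t=capture("top");s=capture("scene");print(observe()["contact_force"])
def crop(im,c,x,y,w,p=None,o=None):
    h=w*3//4;v=cv2.resize(im[y:y+h,x:x+w],None,fx=400/w,fy=400/w,interpolation=cv2.INTER_CUBIC)
    v=cv2.resize(v,(400,300))
    if p is not None:
        L=[W(p,np.array(o)+U*k+Y*q+N*.004)[0] for q,k in((.045,0),(.045,.085),(0,.13),(-.045,.085),(-.045,0))]
        for a,b in zip(L,L[1:]+L[:1]):
            g=[tuple(int(z) for z in (proj(c,P)[0]-[x,y]+.5)*400/w) for P in(a,b)];cv2.line(v,*g,(0,0,255),1,cv2.LINE_AA)
    return v
cv2.imwrite("pics/c6.png",np.vstack([np.hstack([crop(s,"scene",136,145,76,ps,ST),crop(t,"top",100,190,72,ps,ST)]),np.hstack([crop(s,"scene",190,172,88),crop(t,"top",195,172,112)])]))
for c in("top","scene"):
  for t in("gable_panel","round_panel","flat_panel"):print(c,t,[(np.round(d["position"],3).tolist(),round(d["p"],2)) for d in find_in(c,t)])
E
```

```text
[-0.6192395   0.51605439 -0.4012773 ]
top gable_panel [([0.564, -0.63, 0.008], 0.95), ([0.497, 0.175, 0.082], 0.82)]
top round_panel [([0.557, -0.178, 0.101], 0.73)]
top flat_panel [([0.614, -0.163, 0.099], 0.57), ([0.767, -0.011, 0.064], 0.48)]
scene gable_panel [([0.56, -0.627, 0.009], 0.77), ([0.497, 0.173, 0.078], 0.72)]
scene round_panel []
scene flat_panel [([0.76, -0.02, 0.067], 0.6), ([0.618, -0.177, 0.103], 0.54)]
```

View pics/c6.png

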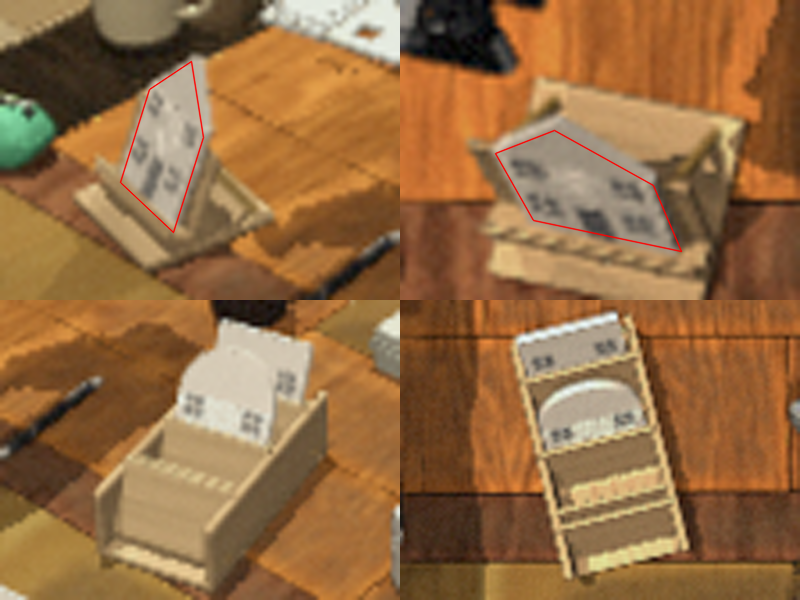

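The panel sits on the ledge against the backboard, matching the expected outline within about 2 mm. The round and flat panels are still in their slots, and the gripper is clear.

```bash
python3 -c "
from workcell import *
print(job_done())"
```

```text
the job is handed in; nothing more can be done
None
```

The gabled panel is standing roof up in the middle of the display stand, on the ledge and leaning square against the backboard; the round and flat panels are still in their slots, the mug and pen were not touched, and the job was handed in after about 15 s (no verdict came back).

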